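# Wind the kitchen timer past 20 and set it back to 10 minutes

### The job

The biscuits need ten minutes: set the red wind-up kitchen timer to 10 in the way its clockwork needs, which is to wind the dial clockwise past the 20-minute mark so the bell spring is charged, then turn it back to 10 and let go. The timer is light and the dial stiff, so press it down on the worktop while you turn, hard enough that its base neither spins nor slides, but never push with more than 25 newtons (its shell is thin). Keep it standing where it is, with its red front mark facing as it did, and do not knock over or shove the things around it.

Things in the scene. Friction and masses are not known exactly. Their poses are not given: they have to be found in the camera images.
- kitchen_timer: the wind-up kitchen timer, loose on the worktop, about 0.14 kg, 65 mm across, 52 mm high. Origin: centre of its underside; z up; the red zero mark is on its -x side. Lower 16 mm: white base ring, radius 31 mm, on a smooth plastic foot. Above 17 mm: red dial cap, knurled sides (radius 32 mm at 20 mm up, 31 mm at 35 mm up), domed to 46 mm. Unless pushed down with about 13 N or more while turned, the whole unit spins.
- kitchen_timer_dial (a joint): angle of the red cap on the white base, rad, 0 to 5.76, growing clockwise seen from above; 0: pointer at the red zero mark, where a stop is felt. The 12 base marks are 5 minutes (0.524 rad) apart, counted clockwise from the red one: 10 min is 1.047 rad, 20 min 2.094. Winding takes 0.06 N m of drag plus 0.01 N m per rad of spring; the cap stays where it is left. Starts between 0 and 5 min.
- front_mark (a point): the red zero mark on the front (-x side) of the white base ring, 31 mm from the timer's axis and 10 mm up; it shows which way the base faces. Fingers that squeeze this white ring together with the cap block the dial
- pointer (a point): the white pointer line on the red cap, at 28 mm from the timer's axis and 36 mm up; it turns with the cap. A bar grip runs across the cap along the same direction: 42 mm long, 8 mm wide, from the dome to 52 mm up. The hand can press through its grip on the cap's sides or on this bar; it is stiff (about 1 mm further adds 15 N) and the push drops as the turn starts
- measuring_cup: a bystander: small orange cup with a handle, 64 x 91 x 54 mm, loose; origin at the centre of its underside
- tin_spice: a bystander: small food tin with a whitish label and a bare metal lid, 58 mm across and 72 mm high, loose; origin at the centre of its underside
- salt_shaker: a bystander: glass salt shaker with a grey cap, 44 mm across and 90 mm high, loose; origin at the centre of its underside
There are look-alikes about, which are no part of the job. What is shaped like the kitchen_timer but turquoise is not meant.

How it is judged:
By the outcome, as a careful person would: the job done as asked, in the order asked, and still so for the second after the job is handed in, with the robot touching nothing.
It also fails if it takes over 56 s, if anything falls off the work surface, if the arm or the gripper's body presses on something with over 40 N, if the wrist force passes 120 N, or if a joint passes its speed limit or range.

### The arm

A 7-joint arm with a two-finger parallel gripper is mounted at the origin on a cart in front of the work surface, level with it; the furniture and walls round the work are solid. World frame = base frame: x ahead of the robot, y to its left, z up, the work surface at z = 0. Lengths are in m, angles in rad, forces in N, time in s.
With the tool pointing down it reaches from about 0.425 to 0.875 m from the base axis. Payload 4.7 kg.
Tool frame: the origin (TCP) lies where the fingers leave the gripper's body, on its centre line; the fingertips stand 70 mm ahead of it and the grasp point (between the pads) lies 51 mm ahead of it; z points along the fingers, y is the line along which they close (so a half turn about z gives the same grasp; the last joint's range is limited). The gripper opens to 87 mm and grips with 3 to 60 N. Pads are 19 mm wide; open, the fingers measure 117 mm over their backs; the gripper's body (75 mm by 190 mm) begins 51 mm behind the grasp point.
Start: joints at [1.119, 0.321, -0.07, 1.45, 0.023, 1.371, -0.057], TCP at [0.292, -0.581, 0.292] pointing down, gripper open.
Joint ranges: [-2.86, 2.86], [-0.3, 2.09], [-1.38, 1.24], [0.06, 2.45], [-1.56, 4.7], [0.09, 2.05], [-2.69, 2.69]. Speed limits (rad/s): [2.57, 2.57, 3.14, 3.14, 3.14, 3.14, 3.14].

### API

Orientations are given as a rotation vector (axis times angle).
In Python, from bench import ctrl gives the robot as it stands.
- The arm moves only by the tool drive_tool, never from a script. Its argument "motion" is a list of rows, each a list of 3 entries, a list of its own where there are three numbers: the shift along the tool's x, y, z in cm, then the turn, a rotation vector about the tool's x, y, z in degrees, then the opening, from -1 (shut) to 1 (fully open). In form: [[[x, y, z], [ax, ay, az], claw], ...]. A call has 1 to 12 rows; each row shifts and turns the commanded pose from where the row before left it, along the tool's axes as they then stand; what a row does not reach is not made up. A row lasts 1/8 s, in which the tool goes at most 62.5 mm and 10.7 degrees, less where a joint would pass 70% of its speed; a pose out of reach is approached as far as the arm can. A call with a gripper value outside its range is refused whole. The fingers move at their own pace and stop on an object; "force" is the grip in N (left out, the last holds). Time passes only in rows, so rows that do not move let the fingers close. It gives the time, the measured TCP pose, the force, the opening and the grip force at its end, in the units of the state.
- ctrl.get_state(): the state, without advancing time (a new reading comes with each control period).
- ctrl.get_image(name): name is "scene" or "top" or "wrist"; returns the picture (420x560x3 uint8, red, green, blue); there is no depth.
- ctrl.calibration(name): a dict with "K" (3x3 intrinsics, pixels), "distortion" ([k1, k2, p1, p2, k3] as OpenCV has them; the pictures are not rectified), "origin" and "attitude" of the camera in the world; the wrist camera has in their place "tool_from_camera" (4x4, takes a point from camera to tool coordinates, whose origin is the TCP and whose axes are the flange's). Camera axes: x right, y up, looking along -z (the intrinsics and any distortion apply to the point x, -y, -z); pixel columns grow to the right and rows downward; lengths in m; the calibration is good to about 2 mm. A picture is of the moment at which its call begins: read the wrist's pose just before it. calibration takes no time and is no camera call.
- ctrl.close_job(): hands the job in; it is judged then, once.
The state is a dict: "time": time; "joint_positions": joint angles; "qd": joint speeds; "joint_torque": joint torques, N m; "position": TCP position; "tool_rot": TCP orientation; "ft_force": force on the tool from outside, world axes, zero at the start; "torque": the same for the moment, N m; "grip_width": opening from 0.0 (shut) to 1.0 (fully open); "grip_force": force on a finger pad.
Only numpy, scipy, OpenCV 4.12 (cv2) and the standard library are available. Lean on these libraries where they do the work, as an engineer would, in place of code of your own. Each camera call takes 0.05 s, during which the arm holds its last target. There are 200 camera calls.

## Working session

There is one attempt and no reset: what is moved stays moved. The work goes in short steps, Python scripts to look and compute and a tool call to move; the robot and the scene stay as the last step left them, time stands still between calls to the robot, and variables do not carry over. Pictures are saved under pics/ and viewed, at most 10 in all, crops included, and the job is handed in when it is done.

Besides the shell and the picture viewer there is one more tool, called after ">>>" as name(argument=value, ...), one argument or row to a line, values as JSON. drive_tool: Moves the arm, as the interface text tells. Its arguments: {"type":"object","properties":{"motion":{"type":"array","items":{"type":"array"}},"force":{"type":"number"}},"required":["motion"]}

```bash
mkdir -p pics; cat > h.py <<'E'
from bench import ctrl
import numpy as np, cv2
from scipy.spatial.transform import Rotation as R
def save(cam,fn,crop=None,s=1):
    st=ctrl.get_state(); im=ctrl.get_image(cam)
    cv2.imwrite('pics/full_'+fn,im[:,:,::-1])
    if crop: im=im[crop[1]:crop[3],crop[0]:crop[2]]
    if s!=1: im=cv2.resize(im,None,fx=s,fy=s,interpolation=cv2.INTER_CUBIC)
    cv2.imwrite('pics/'+fn,im[:,:,::-1]); return st
def pix2w(cam,uv,z,st=None):
    c=ctrl.calibration(cam); 
    p=cv2.undistortPoints(np.array([[uv]],float),np.array(c['K'],float),np.array(c['distortion'],float))[0,0]
    d=np.array([p[0],-p[1],-1.])
    if cam=='wrist':
        T=np.array(c['tool_from_camera']); Rt=R.from_rotvec(st['tool_rot']).as_matrix()
        o=np.array(st['position'])+Rt@T[:3,3]; d=Rt@T[:3,:3]@d
    else:
        A=np.array(c['attitude']); A=R.from_rotvec(A).as_matrix() if A.shape==(3,) else A
        o=np.array(c['origin']); d=A@d
    return o+d*(z-o[2])/d[2]
E
python3 - <<'E'
from h import *
save('top','top1.png'); save('scene','scene1.png')
for n in('top','scene','wrist'): print(n,ctrl.calibration(n))
print(ctrl.get_state())
E
```

```text
top {'K': array([[435.47244432,   0.        , 283.58448671],
       [  0.        , 435.47244432, 217.50914601],
       [  0.        ,   0.        ,   1.        ]]), 'distortion': array([-0.14123742,  0.        ,  0.        ,  0.        ,  0.        ]), 'origin': array([ 0.48803684, -0.10530105,  0.96778574]), 'attitude': array([ 0.13564982, -0.09697288, -1.58013567])}
scene {'K': array([[393.94558375,   0.        , 276.32271668],
       [  0.        , 393.94558375, 205.07487852],
       [  0.        ,   0.        ,   1.        ]]), 'distortion': array([-0.07212378,  0.        ,  0.        ,  0.        ,  0.        ]), 'origin': array([0.29756909, 0.48434532, 0.60281193]), 'attitude': array([ 0.32414749, -1.10753376, -2.39703795])}
wrist {'K': array([[294.53151599,   0.        , 277.82563249],
       [  0.        , 294.53151599, 207.51194378],
       [  0.        ,   0.        ,   1.        ]]), 'distortion': array([-0.00490672,  0.        ,  0.        ,  0.        ,  0.        ]), 'tool_from_camera': array([[ 3.34230867e-04,  9.66860806e-01,  2.55303878e-01,
         6.85896760e-02],
[... 263 characters left out ...]
e': 0.1, 'joint_positions': array([ 1.11909506,  0.32177464, -0.07007999,  1.45150974,  0.02261645,
        1.37077976, -0.05689484]), 'qd': array([ 0.00046375, -0.00256449, -0.00063884, -0.00159447,  0.00097819,
       -0.00024797, -0.00016103]), 'joint_torque': array([ 2.15402115e-04, -4.92570448e+01, -4.05644830e-01, -3.13395059e+01,
       -6.41134777e-02,  3.94967257e-02,  1.08646075e-04]), 'position': array([ 0.29173853, -0.58045808,  0.29127572]), 'tool_rot': array([-3.05519386e+00, -7.24757369e-01,  7.72959297e-04]), 'ft_force': array([-0.10008327, -0.36371697, -1.05118091]), 'torque': array([ 0.01655649, -0.03644537,  0.02258198]), 'grip_force': 0.0, 'grip_width': 0.996809159279037}
```

View pics/top1.png

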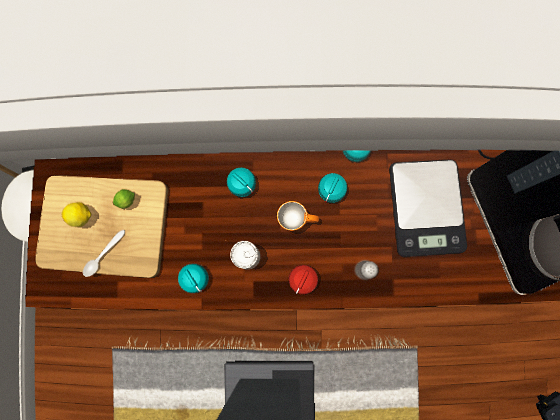

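View pics/scene1.png

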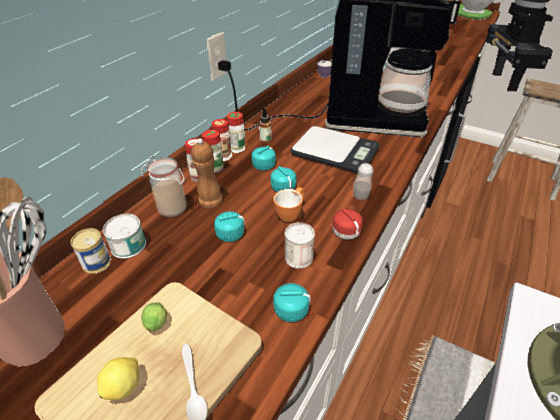

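The top view shows one red timer at (303,280). The four turquoise timers at (241,182), (333,187), (193,278) and (357,154) are the look-alikes, so only the red one fits. The bystanders are the cup at (292,216), the tin at (245,255) and the shaker at (367,270). I'll confirm the red one in an enlarged crop.

```bash
python3 - <<'E'
from h import *
im=cv2.imread('pics/full_top1.png')[200:310,220:400]
cv2.imwrite('pics/topc.png',cv2.resize(im,None,fx=4.4,fy=4.4,interpolation=cv2.INTER_CUBIC))
for n,uv,z in [('timer',(303.5,280),.03),('tin',(245,255),.07),('shaker',(368,270),.085),('cup',(292,216),.05)]: print(n,pix2w('top',uv,z).round(3))
E
```

```text
timer [ 0.492 -0.124  0.03 ]
tin [ 0.545 -0.003  0.07 ]
shaker [ 0.51  -0.254  0.085]
cup [ 0.628 -0.101  0.05 ]
```

View pics/topc.png

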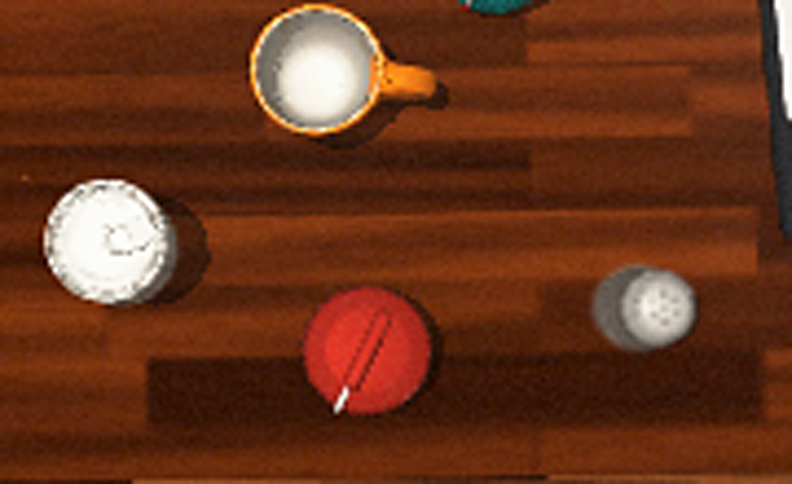

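>>> drive_tool(
  motion=[
    [[3.2,-2.6,0],[0,0,0],1],
    [[3.2,-2.6,0],[0,0,0],1],
    [[3.2,-2.6,0],[0,0,0],1],
    [[3.2,-2.6,0],[0,0,0],1],
    [[3.2,-2.6,0],[0,0,0],1],
    [[3.2,-2.6,0],[0,0,0],1],
    [[3.2,-2.6,0],[0,0,0],1],
    [[3.2,-2.6,0],[0,0,0],1],
    [[3.2,-2.6,0],[0,0,0],1],
    [[3.2,-2.6,0],[0,0,0],1],
    [[0,0,0],[0,0,0],1],
    [[0,0,0],[0,0,0],1],
  ],
  force=30,
)

```text
time: 1.6
position: [0.4606, -0.2054, 0.2919]
tool_rot: [3.057, 0.724, -0.002]
ft_force: [-0.2, -0.8, -0.5]
grip_width: 1.002
grip_force: 0.0
```

```bash
cat >> h.py <<'E'
def delta(st,x,y,z): return 100*R.from_rotvec(st['tool_rot']).as_matrix().T@(np.array([x,y,z])-st['position'])
E
python3 - <<'E'
from h import *
st=save('wrist','w1.png'); print(st['time'],st['position'],R.from_rotvec(st['tool_rot']).as_matrix().round(3),st['joint_positions'].round(2),st['ft_force']); print(delta(st,.492,-.124,.25))
E
```

```text
1.6 [ 0.46057805 -0.20540892  0.29194843] [[ 0.894  0.449 -0.001]
 [ 0.449 -0.894 -0.001]
 [-0.001  0.    -1.   ]] [ 0.73  0.03 -0.37  1.79  0.01  1.32 -0.75] [-0.24086314 -0.79066239 -0.50982435]
[ 6.46592281 -5.86506617  4.18772761]
```

View pics/w1.png

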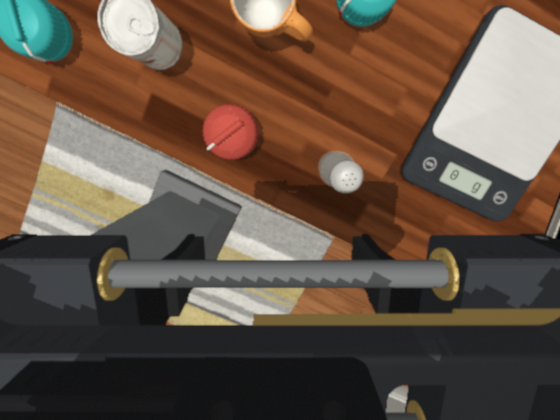

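The wrist view shows the red timer at (231,132) with its pointer toward the lower left. The tin is at (140,30) and the shaker at (342,172). I'll compute the centre from both cameras using the red mask.

```bash
cat >> h.py <<'E'
def red(fn,box):
    im=cv2.imread('pics/full_'+fn).astype(int); b,g,r=im[...,0],im[...,1],im[...,2]
    m=((r>110)&(g<70)&(b<70)).astype(np.uint8); k=np.zeros_like(m); k[box[1]:box[3],box[0]:box[2]]=1; m*=k
    c=max(cv2.findContours(m,0,1)[0],key=cv2.contourArea); return cv2.minEnclosingCircle(cv2.convexHull(c)),cv2.fitEllipse(cv2.convexHull(c))
E
python3 - <<'E'
from h import *
st=ctrl.get_state()
for cam,fn,b in(('top','top1.png',(280,260,325,300)),('wrist','w1.png',(195,95,265,170))):
    (c,r),e=red(fn,b); print(cam,c,r,e); 
    for p in(c,e[0]): print(pix2w(cam,p,.027,st).round(4))
E
```

```text
top (298.20587158203125, 277.0882263183594) 19.19698143005371 ((298.7349853515625, 278.4571838378906), (28.601778030395508, 38.3383903503418), 101.13047790527344)
[ 0.4987 -0.1129  0.027 ]
[ 0.4957 -0.114   0.027 ]
wrist (228.15542602539062, 120.07906341552734) 39.22138214111328 ((222.60894775390625, 125.79804229736328), (60.232418060302734, 86.87033081054688), 108.73564910888672)
[ 0.505 -0.118  0.027]
[ 0.4963 -0.1148  0.027 ]
```

```bash
sed -i 's/(r>110)&(g<70)&(b<70)/(r>120)\&(b>0.75*g)\&(g<0.45*r)/' h.py
python3 - <<'E'
from h import *
st=ctrl.get_state()
for cam,fn,b in(('top','top1.png',(280,260,325,300)),('wrist','w1.png',(195,95,265,170))):
    (c,r),e=red(fn,b); print(cam,c,r,e); 
    for p in(c,e[0]): print(pix2w(cam,p,.027,st).round(4), delta(st,*pix2w(cam,p,.027,st)[:2],.22).round(2))
E
```

```text
top (301.80120849609375, 271.56024169921875) 8.938529014587402 ((300.75048828125, 273.3338928222656), (16.37885093688965, 20.548830032348633), 56.76696014404297)
[ 0.5104 -0.1208  0.027 ] [ 8.29 -5.38  7.19]
[ 0.5066 -0.1185  0.027 ] [ 8.05 -5.75  7.19]
wrist (229.48696899414062, 131.22067260742188) 27.560075759887695 ((229.30870056152344, 131.3170928955078), (53.301692962646484, 54.80859375), 165.23916625976562)
[ 0.4943 -0.1245  0.027 ] [ 6.68 -5.76  7.19]
[ 0.4941 -0.1244  0.027 ] [ 6.67 -5.78  7.19]
```

>>> drive_tool(
  motion=[
    [[0,-2.0,3],[0,0,0],1],
    [[0,-2.0,3],[0,0,0],1],
    [[0,-1.8,3],[0,0,0],1],
    [[0,0,0],[0,0,0],1],
    [[0,0,0],[0,0,0],1],
    [[0,0,0],[0,0,0],1],
  ],
)

```text
time: 2.4
position: [0.436, -0.1543, 0.2037]
tool_rot: [3.056, 0.722, 0.004]
ft_force: [0.2, 0.1, 0.1]
grip_width: 0.997
grip_force: 0.0
```

```bash
python3 - <<'E'
from h import *
st=save('wrist','w2.png',(180,40,400,205),3.6); print(st['position'],st['tool_rot'])
(c,r),e=red('w2.png',(150,0,420,230)); print(c,r,e)
for p in(c,e[0]): print(pix2w('wrist',p,.027,st).round(4), delta(st,*pix2w('wrist',p,.027,st)[:2],.12).round(2))
E
```

```text
[ 0.43604024 -0.15428324  0.20373583] [3.05567062 0.72218269 0.00354113]
(299.0, 160.5) 11.10190200805664 ((299.23394775390625, 160.84202575683594), (4.81531286239624, 22.307811737060547), 52.31576919555664)
[ 0.482  -0.1522  0.027 ] [4.19 1.85 8.39]
[ 0.4818 -0.1525  0.027 ] [4.16 1.87 8.39]
```

View pics/w2.png

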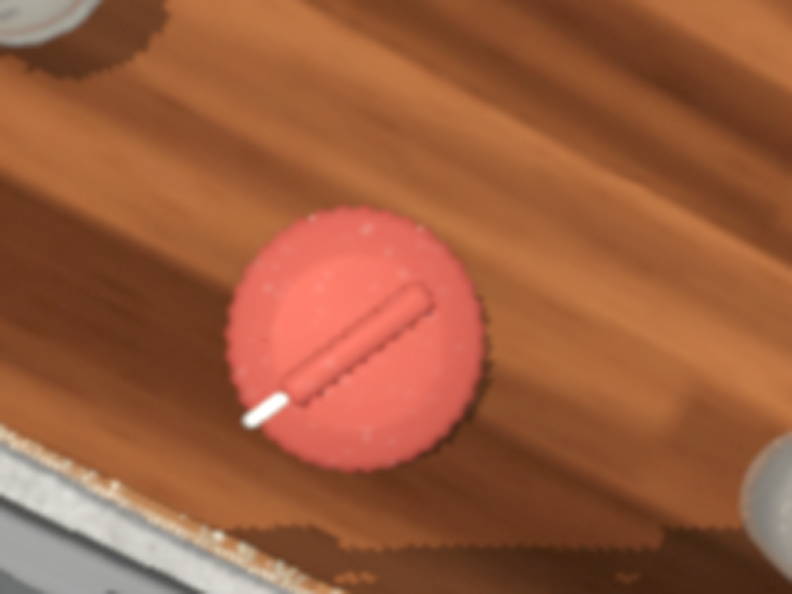

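The enlarged view confirms the red timer. The cap's circle is centred at crop (357,340), which is full-frame (279,134.5), and the pointer tip is at crop (246,421).

```bash
python3 - <<'E'
from h import *
st=ctrl.get_state()
f=lambda u,v:(180+u/3.6,40+v/3.6)
c=pix2w('wrist',f(357,340),.025,st); p=pix2w('wrist',f(246,421),.037,st);q=pix2w('wrist',f(428,293),.050,st)
a=p[:2]-c[:2]; b=p[:2]-q[:2]; print(c,np.hypot(*a))
for v in(a,b): print(np.arctan2(v[1],-v[0]))   # clockwise from -x, toward +y
print(delta(st,*c[:2],.12).round(2)); print(st['joint_positions'].round(2))
E
```

```text
[ 0.49419891 -0.12562935  0.025     ] 0.03270442366479204
0.4942217805506917
0.5021016303640395
[6.47 0.05 8.37]
[ 0.7   0.   -0.41  2.    0.    1.14 -0.82]
```

```bash
python3 - <<'E'
from h import *
im=cv2.imread('pics/full_scene1.png')[195:250,315:380]
cv2.imwrite('pics/sc.png',cv2.resize(im,None,fx=10,fy=10,interpolation=cv2.INTER_CUBIC))
c=ctrl.calibration('scene');A=R.from_rotvec(c['attitude']).as_matrix();o=np.array(c['origin'])
for a in(-.5,-.25,0,.25,.5):   # base yaw, ccw
    w=np.array([.4942-.031*np.cos(a),-.1253-.031*np.sin(a),.010]); q=A.T@(w-o)
    uv=cv2.projectPoints(np.array([[q[0],-q[1],-q[2]]]),np.zeros(3),np.zeros(3),c['K'],c['distortion'])[0][0,0]; print(a,((uv-[315,195])*10).round())
E
```

```text
-0.5 [401. 409.]
-0.25 [426. 393.]
0 [444. 373.]
0.25 [453. 350.]
0.5 [453. 326.]
```

View pics/sc.png

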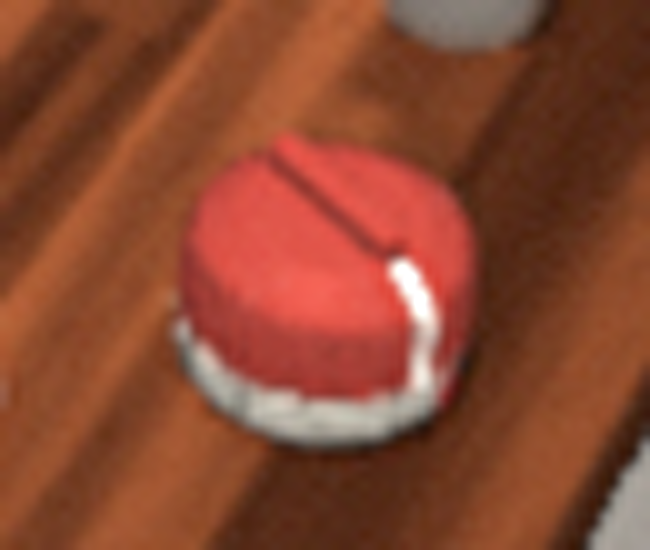

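The scene crop shows the red zero mark near (450,385), just right of the pointer's foot at (422,385). I'll take a closer oblique look with the wrist camera to fix its angle.

>>> drive_tool(
  motion=[
    [[-4,2.3,0],[0,0,0],1],
    [[-4,2.3,0],[0,0,0],1],
    [[-4,2.3,0],[0,0,0],1],
    [[0,0,1],[0,0,-10],1],
    [[0,0,1],[0,0,-10],1],
    [[0,0,0],[0,9,0],1],
    [[0,0,0],[0,9,0],1],
    [[0,0,0],[0,9,0],1],
    [[0,0,0],[0,9,0],1],
    [[0,0,0],[0,9,0],1],
    [[0,0,0],[0,0,0],1],
  ],
)

```text
time: 3.82
position: [0.3574, -0.2704, 0.1811]
tool_rot: [-2.438, -1.044, -1.007]
ft_force: [-0.3, 0.3, -0.2]
grip_width: 0.995
grip_force: 0.0
```

```bash
cat >> h.py <<'E'
def w2pix(st,w):
    c=ctrl.calibration('wrist'); T=np.array(c['tool_from_camera']); Rt=R.from_rotvec(st['tool_rot']).as_matrix()
    o=np.array(st['position'])+Rt@T[:3,3]; q=(Rt@T[:3,:3]).T@(np.array(w)-o)
    return cv2.projectPoints(np.array([[q[0],-q[1],-q[2]]]),np.zeros(3),np.zeros(3),c['K'],c['distortion'])[0][0,0]
E
python3 - <<'E'
from h import *
st=ctrl.get_state(); u=w2pix(st,[.4942,-.1253,.02]); print(st['position'],st['joint_positions'].round(2),u)
x,y=np.clip(u.astype(int),[60,50],[500,370]); st=save('wrist','w3.png',(x-60,y-45,x+60,y+45),6); print(x-60,y-45)
for a in(-.5,-.25,0,.25): print(a,(w2pix(st,[.4942-.031*np.cos(a),-.1253-.031*np.sin(a),.010])-[x-60,y-45])*6)
print((w2pix(st,[.4942-.032*np.cos(-.5),-.1253-.032*np.sin(-.5),.018])-[x-60,y-45])*6)
E
```

```text
[ 0.35737666 -0.27040572  0.18107972] [ 1.09  0.15 -0.04  2.09 -0.78  1.28  0.67] [278.43763873 165.88050397]
218 120
-0.5 [211.95826905 339.02257785]
-0.25 [225.20978815 368.56374542]
0 [247.53881477 394.70166542]
0.25 [277.67547018 415.56995935]
[203.82022396 315.71261804]
```

View pics/w3.png

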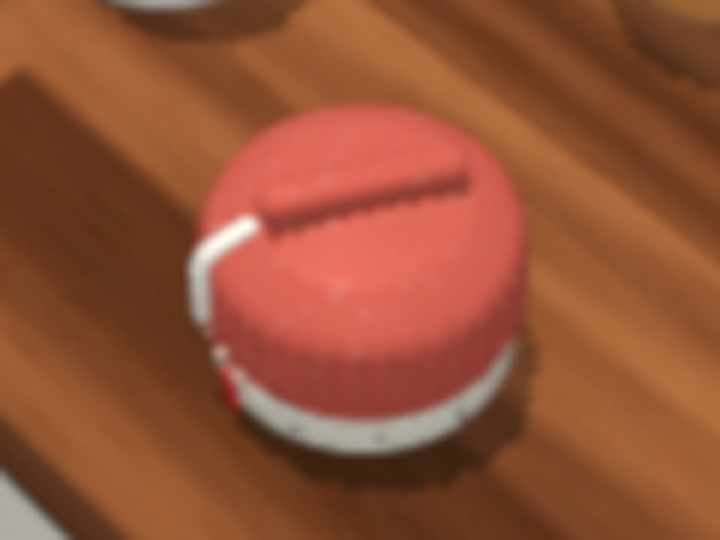

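The red mark is at (230,385), the pointer foot at (200,315), and further base ticks at (295,430), (380,437) and (462,414). I'll fit the base yaw and centre to these.

```bash
python3 - <<'E'
from h import *
from scipy.optimize import least_squares
st=ctrl.get_state()
obs=np.array([(230,385),(295,430),(380,437),(462,414)])/6+[218,120]
def pr(p): return np.array([w2pix(st,[p[1]-.031*np.cos(p[0]+k*np.pi/6),p[2]-.031*np.sin(p[0]+k*np.pi/6),p[3]]) for k in range(4)])
s=least_squares(lambda p:np.r_[(pr(p)-obs).ravel(),(p[3]-.010)*1000],[-.1,.494,-.125,.01],x_scale=[.1,.01,.01,.01]); print(s.x,s.cost,(pr(s.x)-obs).round(2))
# back to pose over timer: turn-independent delta is worked in current tool frame
print(delta(st,.4943,-.1253,.20))
E
```

```text
[-0.11834254  0.49411046 -0.12452373  0.01011283] 0.7999173207967786 [[ 0.63  0.18]
 [ 0.37 -0.22]
 [-0.06  0.29]
 [-0.93 -0.18]]
[15.33330802 -0.04126194 12.69452648]
```

>>> drive_tool(
  motion=[
    [[0,0,0],[0,-9,0],1],
    [[0,0,0],[0,-9,0],1],
    [[0,0,0],[0,-9,0],1],
    [[0,0,0],[0,-9,0],1],
    [[0,0,0],[0,-9,0],1],
    [[4.5,0,-0.5],[0,0,0],1],
    [[4.5,0,-0.5],[0,0,0],1],
    [[4.5,0,-0.5],[0,0,0],1],
    [[4.5,0,0],[0,0,0],1],
    [[0,0,0],[0,0,0],1],
    [[0,0,0],[0,0,0],1],
    [[0,0,0],[0,0,0],1],
  ],
)

```text
time: 5.38
position: [0.4818, -0.1384, 0.1977]
tool_rot: [2.884, 1.242, -0.0]
ft_force: [-0.1, 0.6, -0.1]
grip_width: 1.003
grip_force: 0.0
```

```bash
cat > s.py <<'E'
from h import *
st=ctrl.get_state(); M=R.from_rotvec(st['tool_rot']).as_matrix()
print(st['time'],st['position'].round(4),'q',st['joint_positions'].round(2),'F',st['ft_force'].round(1),'tau',st['torque'].round(3))
print('yaw cw deg',-np.degrees(np.arctan2(M[1,0],M[0,0])).round(2),'level err deg (rotvec tool)',np.degrees(np.cross(M[:,2],[0,0,-1])@M).round(2),'d',delta(st,.4942,-.125,.094).round(2),st['grip_width'],st['grip_force'])
E
python3 s.py
```

```text
5.375 [ 0.4818 -0.1384  0.1977] q [ 0.62  0.1  -0.41  1.92  0.04  1.13 -0.57] F [-0.1  0.6 -0.1] tau [-0.029 -0.042  0.004]
yaw cw deg -46.6 level err deg (rotvec tool) [ 0.09  0.05 -0.  ] d [ 1.84 -0.04 10.37] 1.0026667077991276 0.0
```

>>> drive_tool(
  motion=[
    [[1.8,0,2],[0,0,0],1],
    [[0,0,2.5],[0,0,0],1],
    [[0,0,2.5],[0,0,0],1],
    [[0,0,2],[0,0,0],1],
    [[0,0,1],[0,0,0],1],
    [[0,0,0],[0,0,0],1],
    [[0,0,0],[0,0,0],1],
  ],
)

```text
time: 6.25
position: [0.4951, -0.1248, 0.0981]
tool_rot: [2.884, 1.244, 0.002]
ft_force: [-0.3, -0.8, 0.1]
grip_width: 0.997
grip_force: 0.0
```

```bash
python3 s.py
```

```text
6.25 [ 0.4951 -0.1248  0.0981] q [ 0.58  0.24 -0.42  1.99  0.12  0.93 -0.66] F [-0.3 -0.8  0.1] tau [ 0.012 -0.059 -0.029]
yaw cw deg -46.66 level err deg (rotvec tool) [ 0.08 -0.03  0.  ] d [-0.08 -0.05  0.41] 0.9968390870170838 0.0
```

Centred to within 1 mm. I'll go down 6 mm and close gently.

>>> drive_tool(
  motion=[
    [[-0.1,0,0.6],[0,0,0],1],
    [[0,0,0],[0,0,0],0.6],
    [[0,0,0],[0,0,0],0.5],
    [[0,0,0],[0,0,0],0.4],
    [[0,0,0],[0,0,0],0.3],
    [[0,0,0],[0,0,0],0.3],
    [[0,0,0],[0,0,0],0.3],
  ],
  force=30,
)

```text
time: 7.12
position: [0.4941, -0.1252, 0.0914]
tool_rot: [2.884, 1.245, 0.001]
ft_force: [1.0, -0.6, -0.9]
grip_width: 0.708
grip_force: 29.7
```

```bash
python3 s.py
```

```text
7.125 [ 0.4941 -0.1252  0.0914] q [ 0.58  0.25 -0.42  1.99  0.13  0.92 -0.66] F [ 1.  -0.6 -0.9] tau [-0.153 -0.177  0.021]
yaw cw deg -46.69 level err deg (rotvec tool) [ 0.03 -0.01  0.  ] d [ 0.02 -0.01 -0.26] 0.7077253795507195 29.74032972153509
```

>>> drive_tool(
  motion=[
    [[0,0,0.06],[0,0,0],0.3],
    [[0,0,0],[0,0,0],0.3],
    [[0,0,0],[0,0,0],0.3],
  ],
)

```text
time: 7.5
position: [0.4941, -0.1252, 0.0913]
tool_rot: [2.884, 1.245, 0.0]
ft_force: [-0.4, -0.0, 4.9]
grip_width: 0.703
grip_force: 29.9
```

>>> drive_tool(
  motion=[
    [[0,0,0.07],[0,0,0],0.3],
    [[0,0,0],[0,0,0],0.3],
    [[0,0,0],[0,0,0],0.3],
  ],
)

```text
time: 7.88
position: [0.4942, -0.1252, 0.0912]
tool_rot: [2.884, 1.245, -0.0]
ft_force: [-3.0, 0.7, 10.8]
grip_width: 0.704
grip_force: 30.1
```

>>> drive_tool(
  motion=[
    [[0,0,0.09],[0,0,0],0.3],
    [[0,0,0],[0,0,0],0.3],
    [[0,0,0],[0,0,0],0.3],
  ],
)

```text
time: 8.25
position: [0.4943, -0.1252, 0.0911]
tool_rot: [2.884, 1.244, -0.001]
ft_force: [-4.9, 1.2, 16.5]
grip_width: 0.706
grip_force: 30.3
```

```bash
python3 s.py
```

```text
8.25 [ 0.4943 -0.1252  0.0911] q [ 0.58  0.25 -0.42  1.99  0.13  0.92 -0.67] F [-4.9  1.2 16.5] tau [0.209 1.241 0.01 ]
yaw cw deg -46.69 level err deg (rotvec tool) [ 0.04  0.04 -0.  ] d [ 0.01 -0.02 -0.29] 0.7057899106703645 30.296847713179886
```

>>> drive_tool(
  motion=[
    [[-0.04,-0.04,0.06],[0,0,0],0.3],
    [[0,0,0],[0,0,0],0.3],
    [[0,0,0],[0,0,0],0.3],
  ],
)

```text
time: 8.62
position: [0.4942, -0.1252, 0.0911]
tool_rot: [2.883, 1.244, 0.001]
ft_force: [-6.1, 1.5, 19.0]
grip_width: 0.706
grip_force: 30.4
```

>>> drive_tool(
  motion=[
    [[0,0,0],[0,0,3],0.3],
    [[0,0,0],[0,0,3],0.3],
  ],
)

```text
time: 8.88
position: [0.4942, -0.1252, 0.0911]
tool_rot: [2.945, 1.09, 0.001]
ft_force: [-5.3, 1.0, 20.3]
grip_width: 0.704
grip_force: 30.4
```

```bash
python3 s.py
```

```text
8.875 [ 0.4942 -0.1252  0.0911] q [ 0.56  0.25 -0.4   2.    0.12  0.92 -0.77] F [-5.3  1.  20.3] tau [0.286 1.268 0.06 ]
yaw cw deg -40.61 level err deg (rotvec tool) [ 0.09  0.   -0.  ] d [ 0.01 -0.01 -0.29] 0.7038450829144391 30.411753634689376
```

>>> drive_tool(
  motion=[
    [[0,0,0],[0,0,4],0.3],
    [[0,0,0],[0,0,4],0.3],
    [[0,0,0],[0,0,4],0.3],
    [[0,0,0],[0,0,4],0.3],
  ],
)

```text
time: 9.38
position: [0.4941, -0.125, 0.0911]
tool_rot: [3.068, 0.668, 0.001]
ft_force: [-5.7, 0.8, 19.1]
grip_width: 0.707
grip_force: 30.4
```

```bash
python3 s.py
```

```text
9.375 [ 0.4941 -0.125   0.0911] q [ 0.53  0.25 -0.37  2.    0.11  0.92 -1.04] F [-5.7  0.8 19.1] tau [0.336 1.277 0.06 ]
yaw cw deg -24.58 level err deg (rotvec tool) [ 0.07 -0.02  0.  ] d [ 0.01 -0.   -0.29] 0.707013504280246 30.396861687186174
```

>>> drive_tool(
  motion=[
    [[0,0,0],[0,0,4],0.3],
    [[0,0,0],[0,0,4],0.3],
    [[0,0,0],[0,0,4],0.3],
    [[0,0,0],[0,0,4],0.3],
    [[0,0,0],[0,0,4],0.3],
    [[0,0,0],[0,0,4],0.3],
  ],
)

```text
time: 10.12
position: [0.4941, -0.1249, 0.0911]
tool_rot: [3.141, 0.016, 0.001]
ft_force: [-4.4, 1.1, 18.8]
grip_width: 0.707
grip_force: 30.4
```

```bash
python3 s.py
```

```text
10.125 [ 0.4941 -0.1249  0.0911] q [ 0.48  0.24 -0.31  2.    0.09  0.91 -1.44] F [-4.4  1.1 18.8] tau [0.443 1.323 0.079]
yaw cw deg -0.59 level err deg (rotvec tool) [ 0.04 -0.05  0.  ] d [ 0.01  0.01 -0.29] 0.7067029158113889 30.361192859709263
```

>>> drive_tool(
  motion=[
    [[0,0,0],[0,0,4],0.3],
    [[0,0,0],[0,0,4],0.3],
    [[0,0,0],[0,0,4],0.3],
    [[0,0,0],[0,0,4],0.3],
    [[0,0,0],[0,0,4],0.3],
    [[0,0,0],[0,0,4],0.3],
  ],
)

```text
time: 10.88
position: [0.4942, -0.1248, 0.0911]
tool_rot: [3.076, -0.637, 0.002]
ft_force: [-5.7, 2.2, 19.4]
grip_width: 0.71
grip_force: 30.3
```

>>> drive_tool(
  motion=[
    [[0,0,0],[0,0,4],0.3],
    [[0,0,0],[0,0,4],0.3],
    [[0,0,0],[0,0,4],0.3],
    [[0,0,0],[0,0,4],0.3],
    [[0,0,0],[0,0,4],0.3],
    [[0,0,0],[0,0,4],0.3],
  ],
)

```text
time: 11.62
position: [0.4943, -0.1247, 0.0911]
tool_rot: [-2.876, 1.263, -0.002]
ft_force: [-5.7, 1.8, 19.7]
grip_width: 0.709
grip_force: 30.3
```

```bash
python3 s.py
```

```text
11.625 [ 0.4943 -0.1247  0.0911] q [ 0.38  0.23 -0.2   2.    0.06  0.91 -2.25] F [-5.7  1.8 19.7] tau [0.575 1.307 0.09 ]
yaw cw deg 47.4 level err deg (rotvec tool) [-0.05 -0.07  0.  ] d [ 0.01  0.03 -0.29] 0.7090361387686116 30.260693056625314
```

>>> drive_tool(
  motion=[
    [[0,0,0],[0,0,4],0.3],
    [[0,0,0],[0,0,4],0.3],
    [[0,0,0],[0,0,4],0.3],
    [[0,0,0],[0,0,5],0.3],
    [[0,0,0],[0,0,0],0.3],
  ],
)

```text
time: 12.25
position: [0.4944, -0.1247, 0.0911]
tool_rot: [-2.659, 1.672, -0.002]
ft_force: [-4.7, 2.9, 18.1]
grip_width: 0.71
grip_force: 30.2
```

```bash
python3 s.py; python3 - <<'E'
from h import *
im=ctrl.get_image('top')[:,:,::-1]; cv2.imwrite('pics/top2.png',cv2.resize(im[250:320,250:350],None,fx=7,fy=7,interpolation=cv2.INTER_CUBIC))
E
```

```text
12.25 [ 0.4944 -0.1247  0.0911] q [ 0.35  0.23 -0.17  2.    0.05  0.91 -2.54] F [-4.7  2.9 18.1] tau [ 0.622  1.191 -0.013]
yaw cw deg 64.33 level err deg (rotvec tool) [-0.09 -0.04  0.  ] d [ 0.02  0.03 -0.29] 0.7102769799075995 30.228450091090053
```

View pics/top2.png

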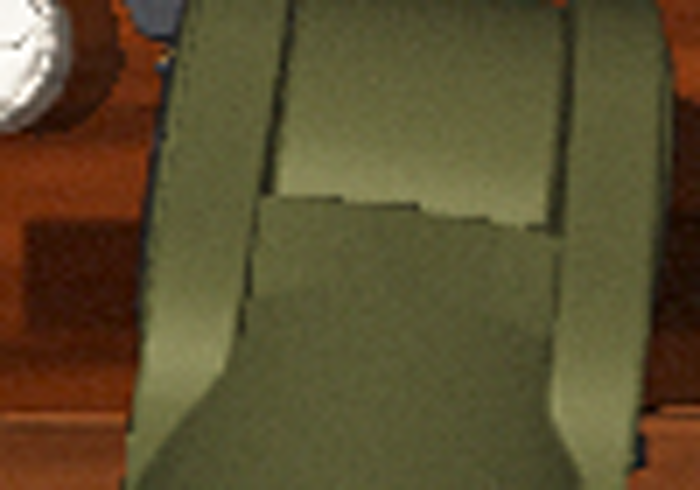

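The arm hides the timer in the top view. The torque rose steadily as the spring would, so the wind looks good: 111° turned, dial about 2.32. Now I'll turn back 73°.

>>> drive_tool(
  motion=[
    [[0,0,0.01],[0,0,-3],0.3],
    [[0,0,0],[0,0,-4],0.3],
    [[0,0,0],[0,0,-4],0.3],
    [[0,0,0],[0,0,-4],0.3],
    [[0,0,0],[0,0,-4],0.3],
    [[0,0,0],[0,0,-4],0.3],
  ],
)

```text
time: 13.05
position: [0.4943, -0.1247, 0.0911]
tool_rot: [-2.941, 1.104, -0.002]
ft_force: [-6.5, 2.4, 19.1]
grip_width: 0.704
grip_force: 30.3
```

>>> drive_tool(
  motion=[
    [[0,0,0],[0,0,-4],0.3],
    [[0,0,0],[0,0,-4],0.3],
    [[0,0,0],[0,0,-4],0.3],
    [[0,0,0],[0,0,-4],0.3],
    [[0,0,0],[0,0,-4],0.3],
    [[0,0,0],[0,0,-4],0.3],
  ],
)

```text
time: 13.8
position: [0.4942, -0.1248, 0.0911]
tool_rot: [3.106, -0.469, 0.002]
ft_force: [-5.5, 1.9, 19.6]
grip_width: 0.699
grip_force: 30.3
```

>>> drive_tool(
  motion=[
    [[0,0,0],[0,0,-4],0.3],
    [[0,0,0],[0,0,-4],0.3],
    [[0,0,0],[0,0,-4],0.3],
    [[0,0,0],[0,0,-4],0.3],
    [[0,0,0],[0,0,-4],0.3],
    [[0,0,0],[0,0,-4],0.3],
    [[0,0,0],[0,0,0],0.3],
  ],
)

```text
time: 14.68
position: [0.4941, -0.125, 0.0911]
tool_rot: [3.135, 0.185, 0.001]
ft_force: [-6.2, 2.2, 19.7]
grip_width: 0.707
grip_force: 30.4
```

```bash
python3 s.py
```

```text
14.675 [ 0.4941 -0.125   0.0911] q [ 0.49  0.24 -0.32  2.    0.1   0.91 -1.34] F [-6.2  2.2 19.7] tau [0.457 1.378 0.097]
yaw cw deg -6.74 level err deg (rotvec tool) [ 0.05 -0.05 -0.  ] d [ 0.01  0.   -0.29] 0.7071225702789381 30.394847107236274
```

>>> drive_tool(
  motion=[
    [[0,0,0],[0,0,-1.7],0.3],
    [[0,0,0],[0,0,0],0.3],
    [[0.03,0.03,-0.08],[0,0,0],0.3],
    [[0,0,-0.08],[0,0,0],0.3],
    [[0,0,-0.05],[0,0,0],0.3],
    [[0,0,0],[0,0,0],0.3],
  ],
)

```text
time: 15.42
position: [0.4941, -0.125, 0.0912]
tool_rot: [-3.133, -0.23, -0.001]
ft_force: [-1.6, 1.0, 7.5]
grip_width: 0.706
grip_force: 30.0
```

>>> drive_tool(
  motion=[
    [[0,0,0],[0,0,0],0.8],
    [[0,0,0],[0,0,0],1],
    [[0,0,0],[0,0,0],1],
    [[0,0,0],[0,0,0],1],
    [[0,0,-1],[0,0,0],1],
    [[0,0,-3],[0,0,0],1],
    [[0,0,-4],[0,0,0],1],
    [[0,0,-4],[0,0,0],1],
    [[0,0,0],[0,0,0],1],
    [[0,0,0],[0,0,0],1],
  ],
)

```text
time: 16.68
position: [0.4934, -0.1254, 0.2105]
tool_rot: [3.133, 0.23, -0.0]
ft_force: [-0.3, 0.2, -0.8]
grip_width: 1.0
grip_force: 0.0
```

```bash
python3 s.py
```

```text
16.675 [ 0.4934 -0.1254  0.2105] q [ 0.52  0.1  -0.34  1.89  0.04  1.16 -1.26] F [-0.3  0.2 -0.8] tau [0.062 0.073 0.01 ]
yaw cw deg -8.38 level err deg (rotvec tool) [0.02 0.01 0.  ] d [ 0.08 -0.03 11.65] 0.9996264762719215 0.0
```

>>> drive_tool(
  motion=[
    [[-4,3.1,0],[0,0,0],1],
    [[-4,3.1,0],[0,0,0],1],
    [[-4,3.1,0],[0,0,0],1],
    [[-3.7,3,0],[0,0,0],1],
    [[0,0,1],[0,0,-9.6],1],
    [[0,0,1],[0,0,-9.6],1],
    [[0,0,0],[0,0,-9.6],1],
    [[0,0,0],[0,0,-9.6],1],
  ],
)

```text
time: 17.68
position: [0.3554, -0.2694, 0.1888]
tool_rot: [-2.877, -1.254, 0.003]
ft_force: [-0.2, -0.1, 0.6]
grip_width: 1.0
grip_force: 0.0
```

>>> drive_tool(
  motion=[
    [[0,0,0],[0,9,0],1],
    [[0,0,0],[0,9,0],1],
    [[0,0,0],[0,9,0],1],
    [[0,0,0],[0,9,0],1],
    [[0,0,0],[0,9,0],1],
    [[0,0,0],[0,0,0],1],
    [[0,0,0],[0,0,0],1],
  ],
)

```text
time: 18.55
position: [0.3564, -0.2693, 0.19]
tool_rot: [-2.434, -1.054, -1.004]
ft_force: [0.2, 0.2, 0.8]
grip_width: 1.002
grip_force: 0.0
```

```bash
python3 - <<'E'
from h import *
st=ctrl.get_state(); u=w2pix(st,[.4942,-.125,.02]); print(st['position'],u)
x,y=np.clip(u.astype(int),[60,50],[500,370]); st=save('wrist','w4.png',(x-60,y-45,x+60,y+45),6); print(x-60,y-45)
E
```

```text
[ 0.35644748 -0.26930342  0.18997471] [280.56012793 170.30853469]
220 125
```

View pics/w4.png

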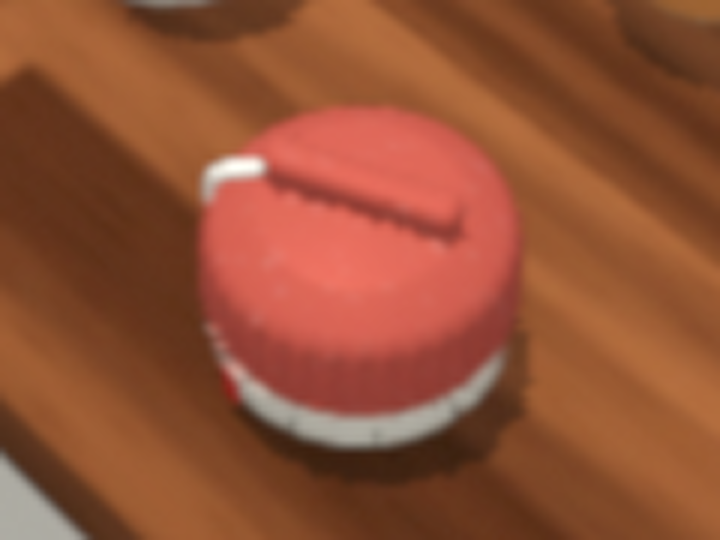

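The base mark at (231,384) and the ticks at (291,424), (376,434) and (455,407) are essentially where they were. The pointer now runs from (265,167) to its corner at (208,177). I'll compute both angles.

```bash
python3 - <<'E'
from h import *
from scipy.optimize import least_squares
st=ctrl.get_state()
o=np.array([220,125]); g=lambda a:np.array(a)/6+o
obs=g([(231,384),(291,424),(376,434),(455,407)])
def pr(p): return np.array([w2pix(st,[p[1]-.031*np.cos(p[0]+k*np.pi/6),p[2]-.031*np.sin(p[0]+k*np.pi/6),p[3]]) for k in range(4)])
s=least_squares(lambda p:np.r_[(pr(p)-obs).ravel(),(p[3]-.010)*1000],[-.1,.494,-.125,.01],x_scale=[.1,.01,.01,.01]); print(s.x,s.cost)
c=s.x[1:3]
for a in(1.0,1.17,1.3):  # predicted bar ends (top) and pointer start/edge at cw world angle a
    d=np.array([-np.cos(a),np.sin(a)])
    print(a,[((w2pix(st,[*(c+r*d),z])-o)*6).round() for r,z in((.021,.051),(-.021,.051),(.028,.036))])
E
```

```text
[-0.097713    0.49281339 -0.12439504  0.01007394] 0.5450286800817015
1.0 [array([246., 154.]), array([466., 197.]), array([216., 199.])]
1.17 [array([253., 140.]), array([461., 211.]), array([224., 181.])]
1.3 [array([260., 131.]), array([454., 222.]), array([234., 168.])]
```

The bar's slope gives a pointer angle of about 1.12–1.17, so the dial is near 1.03. I'll check it with one overhead look from close by, the last picture.

>>> drive_tool(
  motion=[
    [[0,0,0],[0,-9,0],1],
    [[0,0,0],[0,-9,0],1],
    [[0,0,0],[0,-9,0],1],
    [[0,0,0],[0,-9,0],1],
    [[0,0,0],[0,-9,0],1],
    [[4.5,0,0],[0,0,0],1],
    [[4.5,0,0],[0,0,0],1],
    [[4.5,0,0],[0,0,0],1],
    [[0,0,0],[0,0,0],1],
    [[0,0,0],[0,0,0],1],
    [[0,0,0],[0,0,0],1],
  ],
)

```text
time: 19.98
position: [0.4481, -0.1725, 0.1907]
tool_rot: [2.883, 1.245, -0.0]
ft_force: [0.5, -0.4, -0.2]
grip_width: 0.998
grip_force: 0.0
```

```bash
python3 - <<'E'
from h import *
st=ctrl.get_state(); u=w2pix(st,[.4942,-.125,.025]); x,y=u.astype(int); st=save('wrist','w5.png',(x-50,y-40,x+50,y+40),7); print(x-50,y-40,u,st['position'])
for a in(1.0,1.1,1.17,1.25):
    d=np.array([-np.cos(a),np.sin(a)]); c=np.array([.494,-.1248])
    print(a,[((w2pix(st,[*(c+r*d),z])-[x-50,y-40])*7).round() for r,z in((.021,.051),(-.021,.051),(.032,.036))])
E
```

```text
230 93 [280.1322087  133.04329163] [ 0.44812249 -0.17245629  0.19073017]
1.0 [array([162., 234.]), array([536., 331.]), array([ 79., 212.])]
1.1 [array([167., 215.]), array([530., 350.]), array([ 86., 184.])]
1.17 [array([172., 202.]), array([525., 362.]), array([ 93., 165.])]
1.25 [array([178., 187.]), array([518., 376.]), array([102., 144.])]
```

View pics/w5.png

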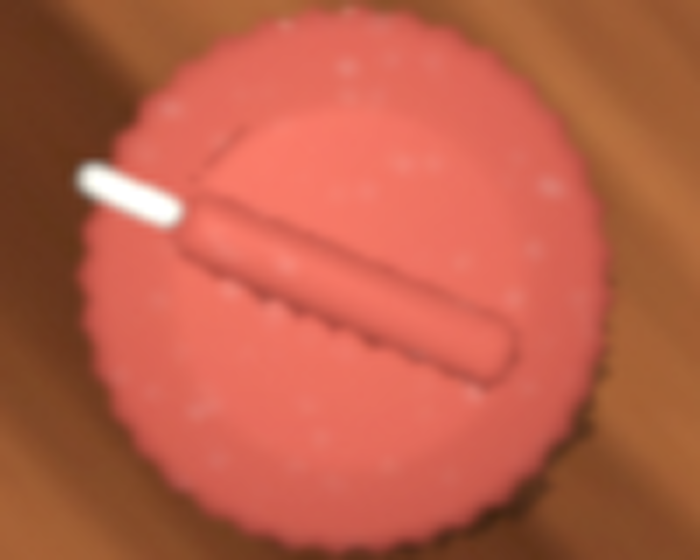

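The pointer line runs from (85,178) to (505,355), an angle of about 1.14 rad. Subtracting the base yaw of about 0.11 puts the dial near 1.03 rad, or 9.8 min. The base is unmoved, so I'm handing in.

```bash
python3 -c "
from bench import ctrl
print(ctrl.close_job())"
```

```text
the job is handed in; nothing more can be done
None
```

The job is handed in at about 20 s: I wound the red timer to about 22 min (judged from how far the hand turned, since the arm hid the dial there) and turned it back to about 9.8 min by the last picture. The push readings stayed near 20 N (about 20.5 N at most), and the timer's base stayed within about 1 mm of its place and facing as it did.

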